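Scoop the chestnuts from the loaf tin into the bowl

TASK

Use the scoop to take all three chestnuts out of the loaf tin and tip them into the large white bowl, in one load or several, without touching the chestnuts with the fingers and without shifting the bowl. Then lay the scoop gently back, right way up and flat, on the floor of the empty tin, and let go. Leave the other things on the table alone.

Things in the scene. Friction and masses are not known exactly. Their poses are not given: they have to be found in the camera images.
- scoop: sheet-metal scoop, about 0.22 kg, lying flat. Origin: underside, middle of the back edge; x to the open front lip, z up. Flat floor 95 mm long (x 0 to 95), 104 mm wide, 3 mm thick; back wall 40 mm high; side walls 3 mm thick, 30 mm high to x = 50 mm, then 16 mm high to x = 75 mm, none beyond. A post 14 mm wide at the back carries a dark wooden handle (see scoop_grip)
- scoop_grip (a point): place to pinch the scoop's handle across y, mid-section: x -20, z 85 mm in the scoop's frame. The handle is straight, parallel to the blade floor, 100 mm long (x -75 to 25 mm), 16 mm wide in y, 20 mm high (z 75 to 95 mm)
- scoop_lip (a point): middle of the front lip, at the underside: x 95 mm, z 0 in the scoop's frame
- tin: dark steel open loaf tin, fixed. Origin: centre of its underside, x along its length. Outside 302 (x) by 126 mm, 45 mm high; walls and floor 6 mm: inside 290 by 114 mm, only 10 mm wider than the scoop. An 18 mm rim sticks out at each end, at the top. The chestnuts lie in its +x half (centres at x 24 to 123 mm); its -x half is empty, room for the scoop's blade with the lip towards +x
- bowl: the large white bowl, 200 mm across at the rim, 75 mm high, wall 5 mm, 0.8 kg, loose. Origin: centre of its underside
- nut0: one of three alike brown chestnuts, a flattened ball 40 mm across and 32 mm thick, 30 g or so, smooth (slides on the metal at a friction of about 0.4). Origin at its centre; z is its short axis while it lies flat. It starts lying flat in the +x half of the loaf tin and rolls on slopes over about 25 degrees
- nut1: one of three alike brown chestnuts, a flattened ball 40 mm across and 32 mm thick, 30 g or so, smooth (slides on the metal at a friction of about 0.4). Origin at its centre; z is its short axis while it lies flat. It starts lying flat in the +x half of the loaf tin and rolls on slopes over about 25 degrees
- nut2: one of three alike brown chestnuts, a flattened ball 40 mm across and 32 mm thick, 30 g or so, smooth (slides on the metal at a friction of about 0.4). Origin at its centre; z is its short axis while it lies flat. It starts lying flat in the +x half of the loaf tin and rolls on slopes over about 25 degrees
- ramekin: small white cup-shaped dish, 84 mm across, 45 mm high; a bystander, leave it alone
- mug: white mug, 80 mm across, 85 mm high, handle on its +y side; a bystander, leave it alone
- salt: glass jar with steel cap, 60 mm across, 90 mm high; a bystander, leave it alone
- woodspoon: wooden spoon lying flat, its origin under its middle; a bystander, leave it alone
Mind the look-alikes: they are no part of the job. Leave any turquoise look-alike of the scoop alone.

How it is judged:
By the outcome, as a careful person would: the job done as asked, in the order asked, and still so for the second after the job is handed in, with the robot touching nothing.
It also fails if it takes over 72 s, if anything falls off the work surface, if the arm or the gripper's body presses on something with over 40 N, if the wrist force passes 120 N, or if a joint passes its speed limit or range.

ROBOT

A 7-joint arm with a two-finger parallel gripper is mounted at the origin on the work surface. World frame = base frame: x ahead of the robot, y to its left, z up, the work surface at z = 0. Lengths are in m, angles in rad, forces in N, time in s.
With the tool pointing down it reaches from about 0.425 to 0.875 m from the base axis. Payload 4.7 kg.
Tool frame: the origin (TCP) lies at the very end of the fingers, on their centre line; the grasp point (between the pads) lies 19 mm behind it; z points along the fingers, y is the line along which they close (so a half turn about z gives the same grasp; the last joint's range is limited). The gripper opens to 85 mm and grips with 20 to 120 N. Pads are 22 mm wide; open, the fingers measure 114 mm over their backs; the gripper's body (76 mm by 85 mm) begins 54 mm behind the grasp point. The pads swing forward as they close: fully open they stand 13 mm farther back than shut.
Start: joints at [-1.28, 0.321, -0.07, 1.45, 0.023, 1.371, -0.057], TCP at [0.178, 0.625, 0.231] pointing down, gripper open.
Joint ranges: [-2.86, 2.86], [-0.3, 2.09], [-1.38, 1.24], [0.06, 2.45], [-1.56, 4.7], [0.09, 2.05], [-2.69, 2.69]. Speed limits (rad/s): [2.57, 2.57, 3.14, 3.14, 3.14, 3.14, 3.14].

INTERFACE

Orientations are given as [roll, pitch, yaw] about the fixed x, y, z axes, in that order (R = Rz(yaw) Ry(pitch) Rx(roll)).
In Python, from station import env gives the robot as it stands.
- The arm moves only by the tool drive_tool, never from a script. Its argument "plan" is a list of rows, each an object of numbers: "x", "y", "z": the shift along the tool's x, y, z in mm; "turn": the turn about the tool's z in degrees. In form: [{"x": .., "y": .., "z": .., "turn": ..}, ...]. A call has 1 to 12 rows; each row shifts and turns the commanded pose from where the row before left it, along the tool's axes as they then stand; what a row does not reach is not made up. A row lasts 1/10 s, in which the tool goes at most 50 mm and 8.59 degrees, less where a joint would pass 70% of its speed; a pose out of reach is approached as far as the arm can. A call is refused whole if a number of a shift passes 50 or a number of a turn 8.59, either way. A call with a gripper value outside its range is refused whole. "fingers" is the opening, from 0 (shut) to 1 (fully open), set as the call begins (left out, the last holds). The fingers move at their own pace and stop on an object; the grip force is fixed at half the most. Time passes only in rows, so rows that do not move let the fingers close. It gives the time, the measured TCP pose, the force, the opening and the grip force at its end, in the units of the state.
- env.sense(): the state, without advancing time (a new reading comes with each control period).
- env.get_image(name): name is "scene" or "side" or "wrist"; returns the picture (420x560x3 uint8, red, green, blue); there is no depth.
- env.camera_params(name): a dict with "fovy" (degrees; the focal length in pixels is half the picture's height over the tangent of half this angle, whatever the lens; pixels are square), "cx", "cy" (the principal point, pixels), "rvec" (rotation vector, rad) and "tvec" (3), from world to camera coordinates, as OpenCV has them. Camera axes: x right, y down, z forward; pixel columns grow to the right and rows downward; lengths in m; the calibration is good to about 2 mm. A picture is of the moment at which its call begins: read the wrist's pose just before it. camera_params takes no time and is no camera call; for the wrist camera it gives the pose at the moment of the call.
- env.close_job(): hands the job in; it is judged then, once.
Trained networks look in the newest picture that a camera, given by its name, has taken for a name from the list of things; names that differ only in an ending like _2 or _b are one class to them, and where a whole thing is asked for, a point or a joint stands for the part that bears it (a point fixed in the world has none). Each returns a list of dicts, best first, with "confidence" (0 to 1); they miss things now and then, are a little off and sometimes report something else, mostly with a low value. They report only what shows in the picture. A call takes as long as a camera call. They do not tell look-alikes from the thing itself.
- env.find_in(camera, label): "position" ([column, row] in pixels, amid what is visible of it).
- env.masks_of(camera, label): "region" (420x560 bool, what is visible of it) and "position" ([column, row] in pixels, amid what is visible of it).
The state is a dict: "time_s": time; "joint_positions": joint angles; "dq": joint speeds; "joint_efforts": joint torques, N m; "eef_pos": TCP position; "orientation": TCP orientation; "ft_force": force on the tool from outside, world axes, zero at the start; "torque": the same for the moment, N m; "finger_gap": finger opening in m; "finger_force": force on a finger pad.
Only numpy, scipy, OpenCV 4.12 (cv2) and the standard library are available. Lean on these libraries where they do the work, as an engineer would, in place of code of your own. Each camera call takes 0.05 s, during which the arm holds its last target. There are 200 camera calls.

## Working session

There is one attempt and no reset: what is moved stays moved. The work goes in short steps, Python scripts to look and compute and a tool call to move; the robot and the scene stay as the last step left them, time stands still between calls to the robot, and variables do not carry over. Pictures are saved under pics/ and viewed, at most 10 in all, crops included, and the job is handed in when it is done.

Besides the shell and the picture viewer there is one more tool, called after "Emit:" as name(argument=value, ...), one argument or row to a line, values as JSON. drive_tool: Moves the arm, as the interface text tells. Its arguments: {"type":"object","properties":{"plan":{"type":"array","items":{"type":"object","properties":{"x":{"type":"number"},"y":{"type":"number"},"z":{"type":"number"},"turn":{"type":"number"}}}},"fingers":{"type":"number"}},"required":["plan"]}

```bash
ls; mkdir -p pics; cat > h.py <<'E'
import numpy as np, cv2
from station import env
def cam(n):
    p=env.camera_params(n); R=cv2.Rodrigues(np.array(p['rvec'],float))[0]; t=np.array(p['tvec'],float).ravel()
    f=210/np.tan(np.radians(p['fovy'])/2); return R,t,f,p['cx'],p['cy'],p
def proj(n,P,c=None):
    R,t,f,cx,cy,_=c or cam(n); q=np.atleast_2d(P)@R.T+t; return np.c_[cx+f*q[:,0]/q[:,2],cy+f*q[:,1]/q[:,2]]
def back(n,px,z,c=None):
    R,t,f,cx,cy,_=c or cam(n); px=np.atleast_2d(px).astype(float)
    d=np.c_[(px[:,0]-cx)/f,(px[:,1]-cy)/f,np.ones(len(px))]@R; o=-R.T@t
    return o+d*((z-o[2])/d[:,2])[:,None]
def save(n,name):
    im=env.get_image(n); cv2.imwrite('pics/'+name+'.png',im[:,:,::-1]); return im
E
python3 - <<'E'
from h import *
s=env.sense(); print(s['eef_pos'],s['orientation'],s['time_s'])
for n in('scene','side','wrist'):
    im=save(n,n+'0'); print(n,env.camera_params(n))
    for l in ('scoop','scoop_grip','scoop_lip','tin','bowl','nut0','ramekin','mug','salt'):
        print(l,[(np.round(d['position']).tolist(),round(d['confidence'],2)) for d in env.find_in(n,l)])
a=cv2.imread('pics/scene0.png');b=cv2.imread('pics/side0.png')
print(env.sense()['time_s'])
E
```

```text
pics
[0.17751815 0.62473063 0.23022271] [-3.13969036e+00  7.31049687e-05  2.86482293e+00] 0.0
scene {'fovy': 55.77135092877665, 'cx': 280.31769447785473, 'cy': 209.8768757102228, 'rvec': array([ 2.33630717,  1.20500835, -0.33920568]), 'tvec': array([-0.35515261, -0.2957574 ,  1.072094  ])}
scoop [([259.0, 239.0], 0.82), ([299.0, 117.0], 0.64)]
scoop_grip [([296.0, 117.0], 0.84), ([255.0, 234.0], 0.83)]
scoop_lip [([252.0, 235.0], 0.71), ([296.0, 116.0], 0.7)]
tin [([132.0, 301.0], 0.84), ([364.0, 170.0], 0.43)]
bowl [([367.0, 172.0], 0.9), ([416.0, 242.0], 0.35)]
nut0 [([160.0, 267.0], 0.88), ([193.0, 255.0], 0.7), ([171.0, 296.0], 0.59)]
ramekin [([291.0, 346.0], 0.83)]
mug []
salt [([218.0, 392.0], 0.55)]
side {'fovy': 56.795143814379514, 'cx': 276.9750637210524, 'cy': 211.99184563231776, 'rvec': array([ 2.21477609, -0.92459584,  0.35160186]), 'tvec': array([-0.34732044,  0.35193285,  0.74400878])}
scoop [([147.0, 224.0], 0.66), ([279.0, 236.0], 0.64), ([226.0, 173.0], 0.26)]
scoop_grip [([149.0, 228.0], 0.85), ([281.0, 238.0], 0.67)]
scoop_lip [([282.0, 234.0], 0.71), ([147.0, 227.0], 0.59)]
tin [([373.0, 310.0], 0.8)]
bowl [([224.0, 173.0], 0.76)]
nut0 [([355.0, 286.0], 0.81), ([333.0, 298.0], 0.79), ([316.0, 277.0], 0.65)]
ramekin [([366.0, 204.0], 0.64)]
mug [([333.0, 174.0], 0.59)]
salt [([413.0, 234.0], 0.9), ([282.0, 237.0], 0.21)]
wrist {'fovy': 61.60148161102159, 'cx': 281.32174323330463, 'cy': 209.72890209096946, 'rvec': array([-2.32161785, -1.75484349, -0.2466796 ]), 'tvec': array([-0.6505208 , -0.03527594,  0.37806426])}
scoop [([48.0, 321.0], 0.93)]
scoop_grip [([52.0, 327.0], 0.76)]
scoop_lip [([52.0, 328.0], 0.66)]
tin []
bowl []
nut0 []
ramekin []
mug []
salt []
1.5
```

View pics/scene0.png

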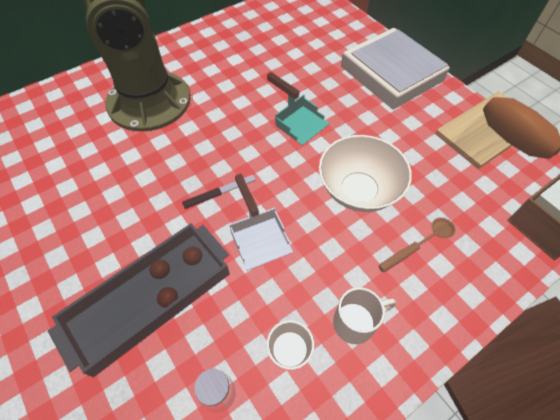

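View pics/side0.png

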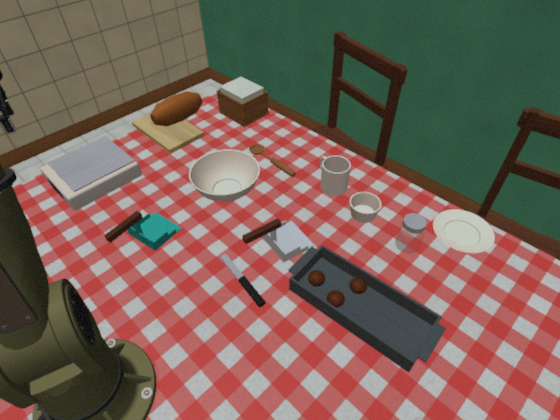

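The scene view shows the steel scoop at about (259,239), with the turquoise look-alike at (300,117) and the bowl at (366,173). The tin runs from (70,345) to (215,245), and its nuts are at (160,267), (193,255) and (168,296). The side view agrees. Next I'll fit the poses from masks.

```bash
cat >> h.py <<'E'
from scipy.optimize import minimize
def box(x0,x1,y0,y1,z0,z1): return np.array([[x,y,z] for x in(x0,x1) for y in(y0,y1) for z in(z0,z1)])/1000
SCOOP=[box(0,95,-52,52,0,3),box(0,3,-52,52,0,40),box(0,50,-52,-49,0,30),box(0,50,49,52,0,30),box(50,75,-52,-49,0,16),box(50,75,49,52,0,16),box(-3,3,-7,7,0,80),box(-75,25,-8,8,75,95)]
TIN=[box(-151,151,-63,63,0,45),box(-169,169,-63,63,42,45)]
a=np.linspace(0,2*np.pi,40)
ring=lambda r,z:np.c_[r*np.cos(a),r*np.sin(a),0*a+z]
BOWL=[np.r_[ring(.1,.075),ring(.09,.05),ring(.05,0)]]
def T(p,M):
    c,s=np.cos(p[2]),np.sin(p[2]); return M@np.array([[c,s,0],[-s,c,0],[0,0,1]])+[p[0],p[1],p[3] if len(p)>3 else 0]
def sil(n,p,parts,c):
    m=np.zeros((420,560),np.uint8)
    for b in parts: cv2.fillConvexPoly(m,cv2.convexHull((proj(n,T(p,b),c)*16).astype(np.int32)),1,shift=4)
    return m>0
def fit(masks,parts,p0s,z=()):
    cs={n:cam(n) for n in masks}
    def cost(p): return sum(1-(lambda s:(s&m).sum()/(s|m).sum())(sil(n,[*p,*z],parts,cs[n])) for n,m in masks.items())/len(masks)
    best=None
    for p0 in p0s:
        r=minimize(cost,p0,method='Nelder-Mead',options=dict(initial_simplex=np.array(p0)+np.vstack([np.zeros(3),np.diag([.02,.02,.15])]),xatol=1e-4,fatol=1e-5,maxiter=300))
        if best is None or r.fun<best.fun: best=r
    return best.x,best.fun
def mask(n,l,near):
    env.get_image(n); ds=env.masks_of(n,l)
    d=min(ds,key=lambda d:np.hypot(*(np.array(d['position'])-near))); return d['region']
E
python3 - <<'E'
from h import *
for l,parts,a1,a2,sym in (('scoop',SCOOP,(259,239),(280,236),2),('tin',TIN,(132,301),(373,310),1),('bowl',BOWL,(367,172),(224,173),0)):
    ms={'scene':mask('scene',l,a1),'side':mask('side',l,a2)}
    c=back('scene',a1,.02)[0]
    for k in ({'scene':ms['scene']},{'side':ms['side']},ms):
        p,f=fit(k,parts,[[c[0],c[1],y] for y in ((0,) if sym==0 else np.arange(-3,3,1.))]); print(l,list(k),np.round(p,4),round(f,3))
print(back('scene',[(160,267),(193,255),(171,296)],.022)[:,:2],back('side',[(355,286),(333,298),(316,277)],.022)[:,:2])
print(back('scene',[(291,346)],.03),back('side',[(366,204),(333,174),(413,234)],.04),env.sense()['time_s'])
E
```

```text
scoop ['scene'] [ 0.4848  0.0186 -0.2186] 0.057
scoop ['side'] [ 0.488   0.0164 -0.1964] 0.059
scoop ['scene', 'side'] [ 0.4872  0.0176 -0.2116] 0.07
tin ['scene'] [ 0.504  -0.2403 -1.4896] 0.139
tin ['side'] [ 0.5075 -0.2397 -1.4807] 0.124
tin ['scene', 'side'] [ 0.5066 -0.2398  1.6587] 0.136
bowl ['scene'] [0.5477 0.2702 0.0756] 0.022
bowl ['side'] [0.5482 0.2682 0.0493] 0.041
bowl ['scene', 'side'] [0.5486 0.2696 0.0156] 0.034
[[ 0.46974474 -0.19404256]
 [ 0.48473854 -0.12748248]
 [ 0.53646301 -0.20391814]] [[ 0.53131327 -0.20974326]
 [ 0.47235525 -0.19414195]
 [ 0.48811236 -0.13070691]]
[[ 0.74649665 -0.07250585  0.03      ]] [[ 0.74723131 -0.07965899  0.04      ]
 [ 0.78191787  0.06187876  0.04      ]
 [ 0.74152474 -0.22529407  0.04      ]] 2.1
```

Emit:
drive_tool(
  plan=[
    {"x": -39,"y": -22},
    {"x": -39,"y": -22},
    {"x": -39,"y": -22},
    {"x": -39,"y": -22},
    {"x": -39,"y": -22},
    {"x": -40,"y": -23},
    {"x": -40,"y": -23},
    {"x": -21,"y": -43},
    {"x": -21,"y": -43},
    {"x": -21,"y": -43},
    {"x": -21,"y": -43},
    {"x": -21,"y": -43},
  ],
  fingers=1,
)

```text
schema error: expected keys x, y, z, turn
```

Emit:
drive_tool(
  plan=[
    {"x": -21,"y": -43,"turn": 8.5},
    {"turn": 8.5},
    {"turn": 8.5},
    {"turn": 8.5},
    {"turn": 8.5},
    {"turn": 8.5},
    {"turn": 8.5},
    {"turn": 8.5},
    {"turn": 8.5},
    {"turn": 8.5},
    {"turn": 8.5},
    {"turn": 8.5},
  ],
)

```text
schema error: expected keys x, y, z, turn
```

Emit:
drive_tool(
  plan=[
    {"turn": 8.5},
    {"turn": 8.5},
    {"turn": 8.5},
    {"turn": 8.5},
    {"turn": 8.5},
    {"turn": 8.5},
    {"turn": 8.5},
    {"turn": 8.5},
    {"turn": 8},
    {},
  ],
)

```text
schema error: expected keys x, y, z, turn
```

Emit:
drive_tool(
  plan=[
    {"x": -39,"y": -22,"z": 0,"turn": 0},
    {"x": -39,"y": -22,"z": 0,"turn": 0},
    {"x": -39,"y": -22,"z": 0,"turn": 0},
    {"x": -39,"y": -22,"z": 0,"turn": 0},
    {"x": -39,"y": -22,"z": 0,"turn": 0},
    {"x": -40,"y": -23,"z": 0,"turn": 0},
    {"x": -40,"y": -23,"z": 0,"turn": 0},
    {"x": -21,"y": -43,"z": 0,"turn": 0},
    {"x": -21,"y": -43,"z": 0,"turn": 0},
    {"x": -21,"y": -43,"z": 0,"turn": 0},
    {"x": -21,"y": -43,"z": 0,"turn": 0},
    {"x": -21,"y": -43,"z": 0,"turn": 0},
  ],
  fingers=1,
)

```text
time_s: 3.3
eef_pos: [0.4419, 0.1626, 0.2316]
orientation: [3.141, 0.001, 2.865]
ft_force: [0.7, -0.0, 0.8]
finger_gap: 0.0855
finger_force: 0.0
```

Emit:
drive_tool(
  plan=[
    {"x": -21,"y": -43,"z": 0,"turn": 0},
    {"x": 0,"y": 0,"z": 0,"turn": 8.5},
    {"x": 0,"y": 0,"z": 0,"turn": 8.5},
    {"x": 0,"y": 0,"z": 0,"turn": 8.5},
    {"x": 0,"y": 0,"z": 0,"turn": 8.5},
    {"x": 0,"y": 0,"z": 0,"turn": 8.5},
    {"x": 0,"y": 0,"z": 0,"turn": 8.5},
    {"x": 0,"y": 0,"z": 0,"turn": 8.5},
    {"x": 0,"y": 0,"z": 0,"turn": 8.5},
    {"x": 0,"y": 0,"z": 0,"turn": 8.5},
    {"x": 0,"y": 0,"z": 0,"turn": 8.5},
    {"x": 0,"y": 0,"z": 0,"turn": 8.5},
  ],
)

```text
time_s: 4.5
eef_pos: [0.4503, 0.1175, 0.2315]
orientation: [3.141, -0.0, 1.227]
ft_force: [0.3, -0.2, -0.4]
finger_gap: 0.0856
finger_force: 0.0
```

Emit:
drive_tool(
  plan=[
    {"x": 0,"y": 0,"z": 0,"turn": 8.5},
    {"x": 0,"y": 0,"z": 0,"turn": 8.5},
    {"x": 0,"y": 0,"z": 0,"turn": 8.5},
    {"x": 0,"y": 0,"z": 0,"turn": 8.5},
    {"x": 0,"y": 0,"z": 0,"turn": 8.5},
    {"x": 0,"y": 0,"z": 0,"turn": 8.5},
    {"x": 0,"y": 0,"z": 0,"turn": 8.5},
    {"x": 0,"y": 0,"z": 0,"turn": 8.5},
    {"x": 0,"y": 0,"z": 0,"turn": 8.5},
    {"x": 0,"y": 0,"z": 0,"turn": 0},
    {"x": 0,"y": 0,"z": 0,"turn": 0},
  ],
)

```text
time_s: 5.6
eef_pos: [0.4503, 0.1174, 0.2314]
orientation: [-3.141, -0.0, -0.099]
ft_force: [0.3, 0.7, 0.2]
finger_gap: 0.0853
finger_force: 0.0
```

```bash
python3 - <<'E'
from h import *
c=cam('wrist'); print('campos',-c[0].T@c[1], 'axis',c[0][2])
im=save('wrist','w1')
ds=env.masks_of('wrist','scoop')
for d in ds: print(d['position'],d['confidence'],d['region'].sum())
m={'wrist':ds[0]['region']}
p,f=fit(m,SCOOP,[[.487,.0176,-.21]]);print(p,f)
print(proj('wrist',T([.4872,.0176,-.2116],np.array([[0,0,0],[.095,0,0],[-.02,0,.085]]))))
E
```

```text
campos [0.51906244 0.11077667 0.37397683] axis [-0.27320286  0.02801607 -0.96154839]
[389.2, 98.0] 0.78 13775
[ 0.48423345  0.01773859 -0.20975967] 0.050089692286463317
[[374.05336093 131.60261825]
 [392.18659441  31.50157115]
 [395.6525387  162.70346031]]
```

View pics/w1.png

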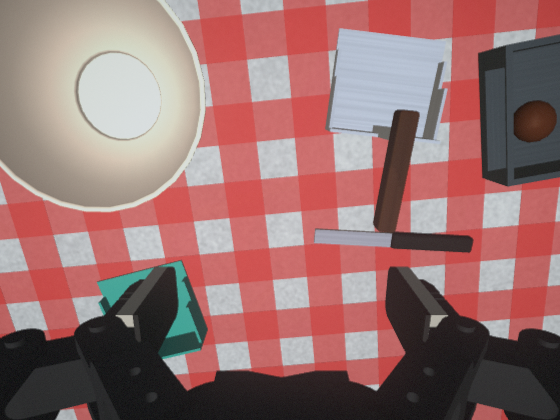

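The wrist view shows the steel scoop at about (390,90), its handle from (405,110) to (388,225), and a small knife near the tail at (395,240). The fit agrees with the other views, so I'll go to the grip.

Emit:
drive_tool(
  plan=[
    {"x": 0,"y": 0,"z": 0,"turn": 6.4},
    {"x": 12,"y": 30,"z": 0,"turn": 0},
    {"x": 12,"y": 30,"z": 0,"turn": 0},
    {"x": 11,"y": 30,"z": 0,"turn": 0},
    {"x": 0,"y": 0,"z": 40,"turn": 0},
    {"x": 0,"y": 0,"z": 40,"turn": 0},
    {"x": 0,"y": 0,"z": 40,"turn": 0},
    {"x": 0,"y": 0,"z": 30,"turn": 0},
    {"x": 0,"y": 0,"z": 14,"turn": 0},
    {"x": 0,"y": 0,"z": 0,"turn": 0},
  ],
)

```text
time_s: 6.7
eef_pos: [0.4634, 0.0218, 0.0652]
orientation: [3.139, 0.004, -0.212]
ft_force: [0.9, 0.2, -0.2]
finger_gap: 0.0854
finger_force: 0.0
```

Emit:
drive_tool(
  plan=[
    {"x": 0,"y": 0,"z": 0,"turn": 0},
    {"x": 0,"y": 0,"z": 0,"turn": 0},
    {"x": 0,"y": 0,"z": 0,"turn": 0},
    {"x": 0,"y": 0,"z": 0,"turn": 0},
    {"x": 0,"y": 0,"z": 0,"turn": 0},
    {"x": 0,"y": 0,"z": 0,"turn": 0},
    {"x": 0,"y": 0,"z": 0,"turn": 0},
    {"x": 0,"y": 0,"z": 0,"turn": 0},
  ],
  fingers=0,
)

```text
time_s: 7.5
eef_pos: [0.4657, 0.0222, 0.068]
orientation: [-3.141, -0.001, -0.214]
ft_force: [-1.9, -0.6, 5.9]
finger_gap: 0.015
finger_force: 59.4
```

Emit:
drive_tool(
  plan=[
    {"x": 0,"y": 0,"z": -8,"turn": 0},
    {"x": 0,"y": 0,"z": -20,"turn": 0},
    {"x": 0,"y": 0,"z": -30,"turn": 0},
    {"x": 0,"y": 0,"z": -30,"turn": 0},
    {"x": 0,"y": 0,"z": -30,"turn": 0},
    {"x": 0,"y": 0,"z": -14,"turn": 0},
    {"x": 0,"y": 0,"z": 0,"turn": 0},
  ],
)

```text
time_s: 8.2
eef_pos: [0.4665, 0.0222, 0.201]
orientation: [-3.14, -0.003, -0.214]
ft_force: [1.6, -0.4, -2.7]
finger_gap: 0.015
finger_force: 58.7
```

```bash
python3 - <<'E'
from h import *
s=env.sense(); print(s['eef_pos'],s['orientation'])
ims=[]
for n,near in (('scene',(132,301)),('side',(373,310)),('wrist',None)):
    im=env.get_image(n)[:,:,::-1].copy(); c=cam(n)
    ds=env.masks_of(n,'tin'); print(n,[(d['position'],d['confidence']) for d in ds])
    if ds:
        cn,_=cv2.findContours(ds[0]['region'].astype(np.uint8),0,1); cv2.drawContours(im,cn,-1,(0,255,255),1)
    p=[.5066,-.2398,1.6587]
    for bx,col in ((box(-151,151,-63,63,45,45),(0,255,0)),(box(-145,145,-57,57,45,45),(255,0,0)),(box(-145,145,-57,57,6,6),(255,255,0))):
        q=proj(n,T(p,bx[[0,2,6,4]]),c); cv2.polylines(im,[(q*16).astype(np.int32)],True,col,1,cv2.LINE_AA,4)
    if n=='scene': im=cv2.resize(im[215:385,35:250],None,fx=2.3,fy=2.3)
    if n=='side': im=cv2.resize(im[235:375,275:455],None,fx=2.2,fy=2.2)
    ims.append(im)
cv2.imwrite('pics/a.png',np.hstack([i[:391] if i.shape[0]>=391 else np.pad(i,((0,391-i.shape[0]),(0,0),(0,0))) for i in ims[:2]])[:,:800+90][:, :890])
x=cv2.imread('pics/a.png'); cv2.imwrite('pics/a.png',cv2.resize(x,(800,int(x.shape[0]*800/x.shape[1]))))
cv2.imwrite('pics/w2.png',ims[2])
E
```

```text
[0.46647758 0.02220765 0.20097278] [-3.13990022 -0.00331276 -0.21387962]
scene [([130.5, 303.4], 0.8)]
side [([373.5, 307.1], 0.97)]
wrist [([465.5, 104.0], 0.8), ([283.1, 137.1], 0.69)]
```

View pics/a.png

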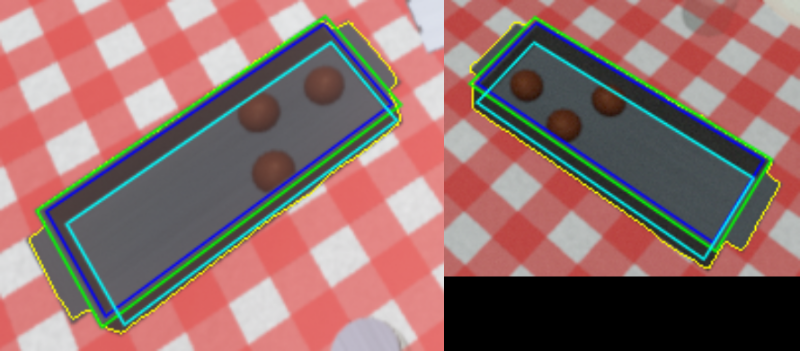

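View pics/w2.png

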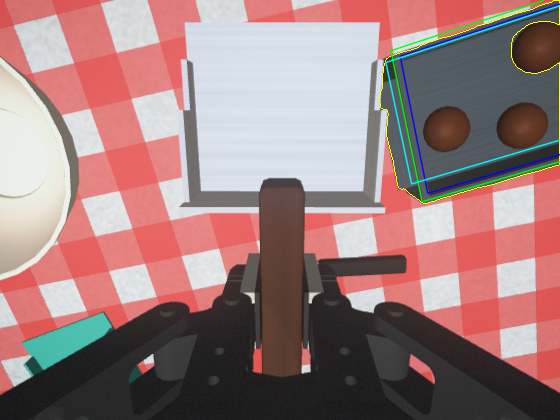

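```bash
cat >> h.py <<'E'
TIN2=[box(-151,151,-63,63,0,45),box(-169,169,-45,45,42,45)]
E
python3 - <<'E'
from h import *
from scipy.optimize import minimize
import cv2
ms={'scene':mask('scene','tin',(132,301)),'side':mask('side','tin',(373,310))}
for k in ({'scene':ms['scene']},{'side':ms['side']},ms):
    p,f=fit(k,TIN2,[[.5066,-.24,1.6587]]); print(list(k),np.round(p,4),round(f,3))
# scoop in hand: z free
m={n:mask(n,'scoop',a) for n,a in (('wrist',(280,120)),)}
c=cam('wrist')
p0=np.array([.486,.018,-.214])
for z in (.128,.132,.136,.14): print(z,fit(m,SCOOP,[p0],(z,)))
for n,l in (('scene',3),('side',3),('wrist',3)):
    env.get_image(n); ps=[d['position'] for d in env.find_in(n,'nut0') if d['confidence']>.4]; print(n,np.round(back(n,ps,.022)[:,:2],4).tolist())
E
```

```text
['scene'] [ 0.5041 -0.2403  1.6537] 0.103
['side'] [ 0.5065 -0.2398  1.6598] 0.089
['scene', 'side'] [ 0.506  -0.2407  1.6526] 0.103
0.128 (array([ 0.48390548,  0.01828635, -0.21450027]), np.float64(0.055495311602985264))
0.132 (array([ 0.48332939,  0.01828739, -0.21341224]), np.float64(0.06630649350649354))
0.136 (array([ 0.4825153 ,  0.01841924, -0.20501624]), np.float64(0.09943056502386016))
0.14 (array([ 0.48158973,  0.01880605, -0.21170069]), np.float64(0.1311361262620402))
scene [[0.5321, -0.2115], [0.4835, -0.125], [0.4493, 0.0465], [0.4754, -0.1942]]
side [[0.4766, -0.1898], [0.5326, -0.2122], [0.4948, -0.1319]]
wrist [[0.5338, -0.2113]]
```

The overlay shows that the tin fit is good. The scoop is held level, with its origin about 18 mm ahead of the tool. Next move is above the empty half of the tin.

Emit:
drive_tool(
  plan=[
    {"x": 13,"y": 37,"z": 0,"turn": 0},
    {"x": 13,"y": 37,"z": 0,"turn": 0},
    {"x": 13,"y": 37,"z": 0,"turn": 0},
    {"x": 13,"y": 37,"z": 0,"turn": 0},
    {"x": 13,"y": 37,"z": 0,"turn": 0},
    {"x": 13,"y": 37,"z": 0,"turn": 0},
    {"x": 13,"y": 37,"z": 0,"turn": 0},
    {"x": 13,"y": 37,"z": 0,"turn": 0},
    {"x": 14,"y": 38,"z": 0,"turn": 0},
    {"x": 14,"y": 38,"z": 0,"turn": 0},
    {"x": 0,"y": 0,"z": 0,"turn": -8},
    {"x": 0,"y": 0,"z": 0,"turn": -8},
  ],
)

```text
time_s: 10.3
eef_pos: [0.5146, -0.3714, 0.1985]
orientation: [3.141, 0.002, 0.068]
ft_force: [0.9, 0.9, -1.6]
finger_gap: 0.0154
finger_force: 59.2
```

Emit:
drive_tool(
  plan=[
    {"x": 0,"y": 0,"z": 0,"turn": -8.4},
    {"x": 0,"y": 0,"z": 0,"turn": -8.4},
    {"x": 0,"y": 0,"z": 0,"turn": -8.4},
    {"x": 0,"y": 0,"z": 0,"turn": -8.4},
    {"x": 0,"y": 0,"z": 0,"turn": -8.4},
    {"x": 0,"y": 0,"z": 0,"turn": -8.4},
    {"x": 0,"y": 0,"z": 0,"turn": -8.4},
    {"x": 0,"y": 0,"z": 0,"turn": -8.4},
    {"x": 0,"y": 0,"z": 0,"turn": -8.4},
    {"x": 0,"y": 0,"z": 0,"turn": -8.4},
    {"x": 0,"y": 0,"z": 0,"turn": -7},
    {"x": 0,"y": 0,"z": 0,"turn": 0},
  ],
)

```text
time_s: 11.5
eef_pos: [0.5155, -0.3695, 0.1992]
orientation: [3.141, 0.0, 1.654]
ft_force: [-0.7, -0.6, -1.3]
finger_gap: 0.0148
finger_force: 59.2
```

```bash
cat > chk.py <<'E'
from h import *
import sys
s=env.sense(); print(s['eef_pos'],s['orientation'],s['time_s'])
c=cam('wrist'); im=env.get_image('wrist')[:,:,::-1].copy()
p=[.5055,-.240,1.656]
e,y=s['eef_pos'],s['orientation'][2]
for bx,col,P in ((box(-151,151,-63,63,45,45),(0,255,0),p),(box(-145,145,-57,57,45,45),(255,0,0),p),(box(-145,145,-57,57,6,6),(255,255,0),p),
  (box(18,113,-52,52,-67,-67),(0,0,255),[e[0],e[1],y,e[2]])):
    q=proj('wrist',T(P,bx[[0,2,6,4]]),c); cv2.polylines(im,[np.clip(q*16,-1e5,1e5).astype(np.int32)],True,col,1,cv2.LINE_AA,4)
cv2.imwrite('pics/%s.png'%sys.argv[1],cv2.resize(im,(784,588)))
E
python3 chk.py w3
```

```text
[ 0.51548432 -0.36952922  0.19918787] [3.14149767e+00 2.42724619e-06 1.65399959e+00] 11.5
```

View pics/w3.png

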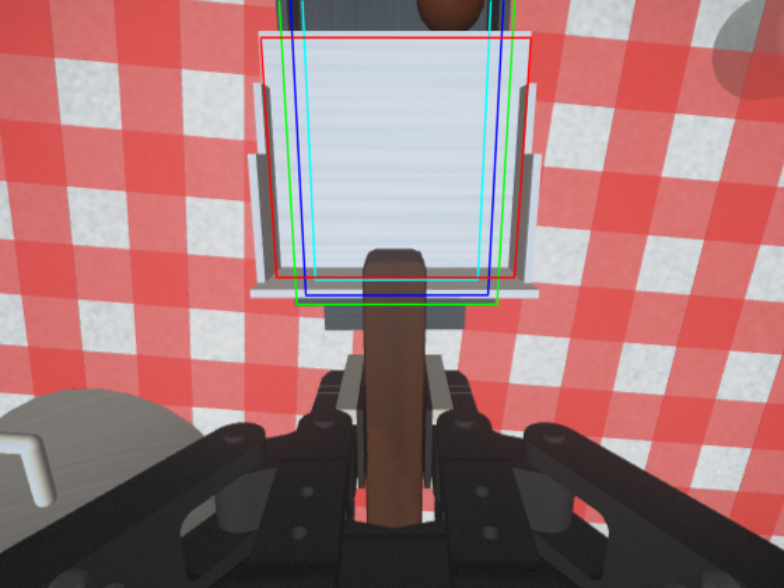

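The wrist view shows the blade above the tin, with the tin's edges visible only beyond the lip (rows 0–30). I'll measure those edges numerically.

```bash
python3 - <<'E'
from h import *
c=cam('wrist'); im=env.get_image('wrist')
for r in (3,10,17):
    print(r,'L',im[r,190:225].astype(int).tolist() and [tuple(int(v) for v in im[r,k]) for k in range(192,222,1)])
    print(r,'R',[tuple(int(v) for v in im[r,k]) for k in range(344,378,1)])
p=[.5055,-.240,1.656]
for h,y in ((.045,63),(.045,57),(.006,57)):
    for s in (1,-1):
        q=proj('wrist',T(p,np.array([[x,s*y/1000,h] for x in np.linspace(-.1,.1,400)])),c); print(h,s*y,[round(np.interp(r,q[::-1,1],q[::-1,0]),1) for r in (3,10,17)])
E
```

```text
3 L [(213, 116, 114), (214, 116, 114), (214, 116, 116), (206, 115, 114), (138, 97, 100), (80, 84, 90), (81, 85, 90), (82, 85, 90), (80, 85, 89), (81, 85, 90), (81, 85, 90), (77, 81, 86), (61, 60, 62), (50, 47, 48), (48, 46, 46), (50, 46, 46), (48, 44, 45), (50, 46, 47), (48, 45, 45), (49, 47, 48), (51, 47, 50), (65, 67, 70), (77, 82, 88), (77, 83, 86), (78, 83, 88), (75, 82, 87), (78, 83, 89), (77, 83, 89), (77, 83, 89), (78, 84, 88)]
3 R [(54, 42, 38), (70, 73, 76), (73, 80, 85), (63, 69, 72), (41, 41, 41), (44, 44, 43), (41, 41, 40), (39, 40, 40), (42, 44, 41), (41, 42, 39), (42, 41, 38), (46, 47, 47), (62, 67, 70), (74, 81, 86), (76, 83, 89), (76, 83, 88), (74, 82, 87), (77, 84, 88), (75, 82, 89), (93, 84, 89), (161, 102, 103), (213, 112, 111), (214, 114, 113), (212, 110, 109), (213, 112, 111), (212, 111, 110), (213, 111, 110), (212, 110, 110), (212, 112, 110), (212, 112, 110), (212, 111, 110), (210, 111, 109), (210, 111, 109), (212, 112, 110)]
10 L [(218, 89, 89), (218, 89, 87), (218, 89, 86), (219, 92, 90), (207, 90, 90), (82, 85, 91), (84, 88, 93), (84, 87, 92), (83, 86, 92), (
[... 1479 characters left out ...]
 (76, 83, 90), (77, 84, 89), (83, 85, 90), (136, 94, 97), (213, 111, 109), (214, 112, 111), (214, 112, 110), (215, 113, 111), (216, 115, 113), (216, 115, 113), (215, 115, 114), (215, 116, 113), (215, 116, 115), (214, 114, 113), (213, 113, 112), (213, 113, 111), (213, 112, 111), (213, 112, 111)]
0.045 63 [np.float64(198.6), np.float64(199.0), np.float64(199.4)]
0.045 -63 [np.float64(366.5), np.float64(366.1), np.float64(365.7)]
0.045 57 [np.float64(206.6), np.float64(207.0), np.float64(207.3)]
0.045 -57 [np.float64(358.5), np.float64(358.1), np.float64(357.8)]
0.006 57 [np.float64(215.2), np.float64(215.5), np.float64(215.9)]
0.006 -57 [np.float64(349.5), np.float64(349.2), np.float64(348.9)]
```

Both edges are about 2.2 px left of the model, so the tin's centre is 1.7 mm lower in x, at (0.504, -0.240). That leaves the scoop centred to within 1 mm, so I can descend.

Emit:
drive_tool(
  plan=[
    {"x": 0,"y": 0,"z": 30,"turn": 0},
    {"x": 0,"y": 0,"z": 35,"turn": 0},
    {"x": 0,"y": 0,"z": 15,"turn": 0},
    {"x": 0,"y": 0,"z": 10,"turn": 0},
    {"x": 0,"y": 0,"z": 10,"turn": 0},
    {"x": 0,"y": 0,"z": 10,"turn": 0},
    {"x": 0,"y": 0,"z": 8,"turn": 0},
    {"x": 0,"y": 0,"z": 0,"turn": 0},
  ],
)

```text
time_s: 12.4
eef_pos: [0.5149, -0.3691, 0.0804]
orientation: [-3.14, -0.001, 1.653]
ft_force: [-0.3, -0.3, -1.8]
finger_gap: 0.015
finger_force: 59.2
```

Emit:
drive_tool(
  plan=[
    {"x": 0,"y": 0,"z": 3,"turn": 0},
    {"x": 0,"y": 0,"z": 2,"turn": 0},
    {"x": 0,"y": 0,"z": 0,"turn": 0},
  ],
)

```text
time_s: 12.7
eef_pos: [0.5154, -0.3695, 0.0764]
orientation: [3.141, -0.0, 1.654]
ft_force: [0.8, -0.6, -2.3]
finger_gap: 0.015
finger_force: 59.2
```

Emit:
drive_tool(
  plan=[
    {"x": 0,"y": 0,"z": 2,"turn": 0},
    {"x": 0,"y": 0,"z": 1,"turn": 0},
    {"x": 0,"y": 0,"z": 0,"turn": 0},
  ],
)

```text
time_s: 13.0
eef_pos: [0.5157, -0.3697, 0.0741]
orientation: [3.141, 0.0, 1.653]
ft_force: [-1.2, 0.4, 2.3]
finger_gap: 0.0145
finger_force: 60.0
```

Emit:
drive_tool(
  plan=[
    {"x": 10,"y": 0,"z": 0,"turn": 0},
    {"x": 15,"y": 0,"z": 0,"turn": 0},
    {"x": 15,"y": 0,"z": 0,"turn": 0},
    {"x": 15,"y": 0,"z": 0,"turn": 0},
    {"x": 15,"y": 0,"z": 0,"turn": 0},
    {"x": 15,"y": 0,"z": 0,"turn": 0},
    {"x": 15,"y": 0,"z": 0,"turn": 0},
    {"x": 12,"y": 0,"z": 0,"turn": 0},
  ],
)

```text
time_s: 13.8
eef_pos: [0.5066, -0.2563, 0.0741]
orientation: [3.14, 0.001, 1.655]
ft_force: [0.9, -3.2, 5.5]
finger_gap: 0.0153
finger_force: 60.3
```

```bash
cat > v.py <<'E'
from h import *
import sys
a=env.get_image('scene')[:,:,::-1]; b=env.get_image('wrist')[:,:,::-1]
x0,y0=(int(v) for v in sys.argv[2:4])
a=cv2.resize(a[y0:y0+150,x0:x0+200],(400,300)); b=cv2.resize(b,(400,300))
cv2.imwrite('pics/%s.png'%sys.argv[1],np.hstack([a,b])); s=env.sense(); print(s['eef_pos'],s['ft_force'],s['time_s'])
E
python3 v.py p1 60 200
```

```text
[ 0.50669469 -0.25435546  0.0739926 ] [0.8223413  1.96573504 5.65460628] 13.9
```

View pics/p1.png

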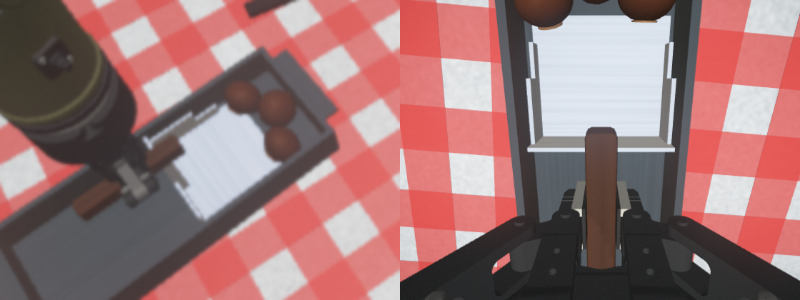

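The nuts are gathered at the lip: two sit on it and one is ahead, and the scoop is centred. I'll push on to the end wall.

Emit:
drive_tool(
  plan=[
    {"x": 12,"y": 0,"z": 0,"turn": 0},
    {"x": 15,"y": 0,"z": 0,"turn": 0},
    {"x": 12,"y": 0,"z": 0,"turn": 0},
    {"x": 0,"y": 0,"z": 0,"turn": 0},
  ],
)

```text
time_s: 14.3
eef_pos: [0.5031, -0.2162, 0.074]
orientation: [3.141, -0.001, 1.657]
ft_force: [-1.5, 0.7, 8.3]
finger_gap: 0.0153
finger_force: 60.5
```

```bash
python3 v.py p2 60 200; python3 - <<'E'
from h import *
env.get_image('scene')
for d in env.find_in('scene','nut0'): print(d['position'],round(d['confidence'],2),back('scene',d['position'],.026)[0][:2])
env.get_image('wrist')
for d in env.find_in('wrist','nut0'): print(d['position'],round(d['confidence'],2),back('wrist',d['position'],.026)[0][:2])
E
```

```text
[ 0.5031497  -0.21634351  0.07401022] [-1.2809908   0.20000335  7.50083476] 14.4
[200.3, 251.0] 0.82 [ 0.48755175 -0.11134232]
[185.8, 239.7] 0.68 [ 0.44755162 -0.12303078]
[214.2, 266.2] 0.65 [ 0.53286412 -0.10530561]
[358.7, 314.1] 0.43 [0.77252921 0.06515773]
[276.4, 43.8] 0.95 [ 0.49160731 -0.11557309]
[202.6, 36.3] 0.92 [ 0.45504144 -0.11530395]
[353.3, 40.4] 0.75 [ 0.52941234 -0.11077959]
```

View pics/p2.png

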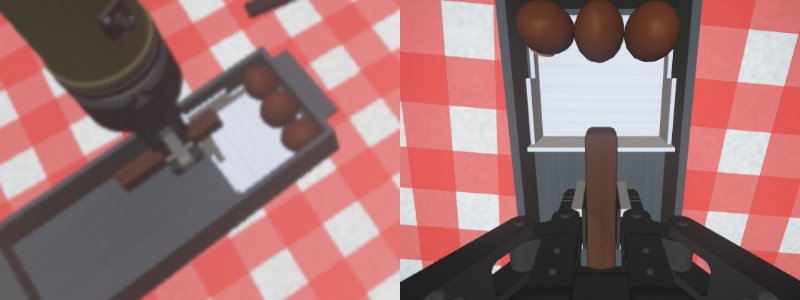

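All three nuts are abreast against the end wall and partly on the blade. I'll push the last few millimetres under them, then draw back gently.

Emit:
drive_tool(
  plan=[
    {"x": 4,"y": 0,"z": 0,"turn": 0},
    {"x": 2,"y": 0,"z": 0,"turn": 0},
    {"x": 0,"y": 0,"z": 0,"turn": 0},
  ],
)

```text
time_s: 14.9
eef_pos: [0.5027, -0.2123, 0.0741]
orientation: [3.14, 0.001, 1.655]
ft_force: [0.7, -2.6, 6.6]
finger_gap: 0.0152
finger_force: 60.4
```

Emit:
drive_tool(
  plan=[
    {"x": -4,"y": 0,"z": 0,"turn": 0},
    {"x": -8,"y": 0,"z": 0,"turn": 0},
    {"x": -12,"y": 0,"z": 0,"turn": 0},
    {"x": -14,"y": 0,"z": 0,"turn": 0},
    {"x": -12,"y": 0,"z": 0,"turn": 0},
    {"x": -10,"y": 0,"z": 0,"turn": 0},
    {"x": -6,"y": 0,"z": 0,"turn": 0},
    {"x": -4,"y": 0,"z": 0,"turn": 0},
  ],
)

```text
time_s: 15.7
eef_pos: [0.509, -0.2783, 0.0737]
orientation: [3.141, -0.005, 1.656]
ft_force: [-1.1, 4.6, 8.9]
finger_gap: 0.0151
finger_force: 60.8
```

```bash
python3 v.py p3 60 200; cat > n.py <<'E'
from h import *
s=env.sense(); e=np.array(s['eef_pos']); y=s['orientation'][2]; zc=e[2]-.067+.019
for n in ('scene','side','wrist'):
    env.get_image(n)
    for d in env.find_in(n,'nut0'):
        if d['confidence']<.3: continue
        q=back(n,d['position'],zc)[0]; r=q[:2]-e[:2]; t=q[:2]-[.5038,-.24]
        rot=lambda r,y:np.round(1000*np.array([r[0]*np.cos(y)+r[1]*np.sin(y),-r[0]*np.sin(y)+r[1]*np.cos(y)]))
        print(n,round(d['confidence'],2),'scoop',rot(r,y)-[18,0],'tin',rot(t,1.656))
E
python3 n.py
```

```text
[ 0.50897706 -0.27875917  0.07381671] [-0.21652106  2.94610204  8.77314735] 15.8
scene 0.77 scoop [86. 49.] tin [65. 47.]
scene 0.69 scoop [80. 10.] tin [59.  8.]
scene 0.53 scoop [ 83. -37.] tin [ 61. -39.]
side 0.67 scoop [ 75. -38.] tin [ 54. -40.]
side 0.55 scoop [96. 29.] tin [75. 27.]
side 0.52 scoop [71.  3.] tin [50.  1.]
wrist 0.87 scoop [75.  8.] tin [54.  6.]
wrist 0.67 scoop [ 80. -32.] tin [ 59. -34.]
```

View pics/p3.png

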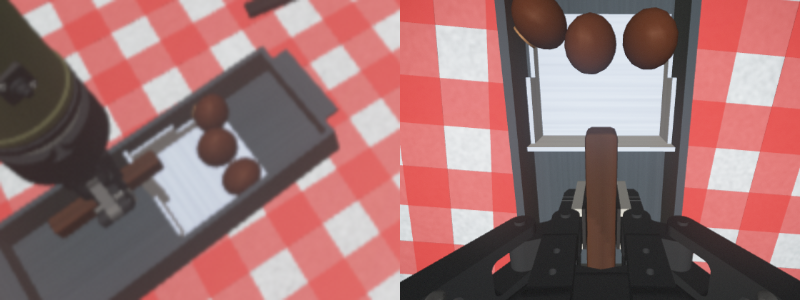

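All three came back with the blade. The left nut is tilted against the tin wall; the middle one is at scoop x≈76. Retreating gently and then darting forward with a soft stop should slide them deeper.

Emit:
drive_tool(
  plan=[
    {"x": -6,"y": 0,"z": 0,"turn": 0},
    {"x": -10,"y": 0,"z": 0,"turn": 0},
    {"x": -14,"y": 0,"z": 0,"turn": 0},
    {"x": -14,"y": 0,"z": 0,"turn": 0},
    {"x": -10,"y": 0,"z": 0,"turn": 0},
    {"x": -6,"y": 0,"z": 0,"turn": 0},
    {"x": 0,"y": 0,"z": 0,"turn": 0},
    {"x": 44,"y": 0,"z": 0,"turn": 0},
    {"x": 32,"y": 0,"z": 0,"turn": 0},
    {"x": 20,"y": 0,"z": 0,"turn": 0},
    {"x": 11,"y": 0,"z": 0,"turn": 0},
    {"x": 5,"y": 0,"z": 0,"turn": 0},
  ],
)

```text
time_s: 17.3
eef_pos: [0.5045, -0.2285, 0.0741]
orientation: [3.14, 0.0, 1.657]
ft_force: [0.1, -3.4, 5.0]
finger_gap: 0.0151
finger_force: 60.3
```

```bash
python3 v.py p4 60 200; python3 n.py
```

```text
[ 0.5044072  -0.22816766  0.07402596] [-0.3372059   0.73919568  7.28544459] 17.4
scene 0.8 scoop [100. -18.] tin [130. -20.]
scene 0.8 scoop [66. 31.] tin [96. 29.]
scene 0.5 scoop [97. 33.] tin [127.  31.]
side 0.74 scoop [58. 23.] tin [87. 21.]
side 0.73 scoop [104.  25.] tin [133.  24.]
side 0.52 scoop [ 85. -19.] tin [114. -20.]
wrist 0.69 scoop [58. 22.] tin [88. 21.]
wrist 0.59 scoop [ 73. -22.] tin [103. -23.]
wrist 0.58 scoop [93. 33.] tin [123.  31.]
wrist 0.3 scoop [24. -1.] tin [54. -3.]
```

View pics/p4.png

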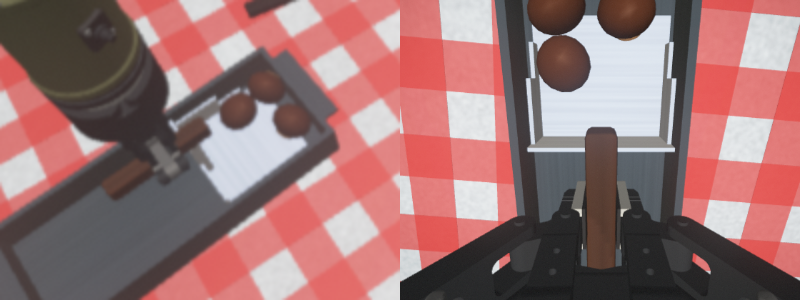

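One nut is well on the blade at scoop x≈60. The other two are at the lip by the end wall, about 25 to 30 mm either side of the centre line. I've now viewed ten pictures, so from here I'll work from numbers only. Pushing to the wall.

Emit:
drive_tool(
  plan=[
    {"x": 8,"y": 0,"z": 0,"turn": 0},
    {"x": 8,"y": 0,"z": 0,"turn": 0},
    {"x": 2,"y": 0,"z": 0,"turn": 0},
    {"x": 0,"y": 0,"z": 0,"turn": 0},
  ],
)

```text
time_s: 18.1
eef_pos: [0.5028, -0.2115, 0.0741]
orientation: [3.14, 0.0, 1.655]
ft_force: [0.1, -2.3, 6.8]
finger_gap: 0.015
finger_force: 60.5
```

```bash
python3 n.py
```

```text
scene 0.76 scoop [ 82. -29.] tin [128. -31.]
scene 0.58 scoop [51. 20.] tin [98. 18.]
scene 0.52 scoop [76. 33.] tin [123.  31.]
side 0.75 scoop [83. 28.] tin [129.  26.]
side 0.54 scoop [44. 15.] tin [91. 13.]
side 0.5 scoop [ 74. -21.] tin [121. -22.]
wrist 0.97 scoop [ 79. -20.] tin [125. -22.]
wrist 0.86 scoop [82. 33.] tin [129.  31.]
wrist 0.6 scoop [46. 20.] tin [92. 18.]
```

Emit:
drive_tool(
  plan=[
    {"x": -4,"y": 0,"z": 0,"turn": 0},
    {"x": -9,"y": 0,"z": 0,"turn": 0},
    {"x": -13,"y": 0,"z": 0,"turn": 0},
    {"x": -16,"y": 0,"z": 0,"turn": 0},
    {"x": -16,"y": 0,"z": 0,"turn": 0},
    {"x": -16,"y": 0,"z": 0,"turn": 0},
    {"x": -14,"y": 0,"z": 0,"turn": 0},
    {"x": -10,"y": 0,"z": 0,"turn": 0},
    {"x": -7,"y": 0,"z": 0,"turn": 0},
    {"x": -4,"y": 0,"z": 0,"turn": 0},
    {"x": 0,"y": 0,"z": 0,"turn": 0},
  ],
)

```text
time_s: 19.5
eef_pos: [0.5124, -0.3177, 0.0738]
orientation: [3.141, -0.005, 1.655]
ft_force: [0.6, 3.9, 8.5]
finger_gap: 0.0149
finger_force: 60.8
```

```bash
python3 n.py
```

```text
scene 0.75 scoop [45. 19.] tin [-15.  17.]
scene 0.65 scoop [20. -1.] tin [-40.  -3.]
scene 0.6 scoop [79. 37.] tin [18. 35.]
scene 0.56 scoop [ 84. -29.] tin [ 24. -31.]
side 0.8 scoop [46. 18.] tin [-14.  16.]
side 0.67 scoop [ 83. -22.] tin [ 23. -24.]
side 0.55 scoop [89. 24.] tin [29. 22.]
wrist 0.94 scoop [48. 20.] tin [-12.  18.]
wrist 0.87 scoop [84. 33.] tin [24. 31.]
wrist 0.7 scoop [ 80. -20.] tin [ 20. -22.]
```

Emit:
drive_tool(
  plan=[
    {"x": 44,"y": 0,"z": 0,"turn": 0},
    {"x": 32,"y": 0,"z": 0,"turn": 0},
    {"x": 18,"y": 0,"z": 0,"turn": 0},
    {"x": 8,"y": 0,"z": 0,"turn": 0},
    {"x": 0,"y": 0,"z": 0,"turn": 0},
  ],
)

```text
time_s: 20.3
eef_pos: [0.5035, -0.2162, 0.0739]
orientation: [3.14, -0.002, 1.657]
ft_force: [0.3, 1.1, 7.1]
finger_gap: 0.0148
finger_force: 60.4
```

```bash
python3 n.py
```

```text
scene 0.82 scoop [64. 29.] tin [106.  27.]
scene 0.73 scoop [38. 18.] tin [80. 16.]
scene 0.61 scoop [ 84. -32.] tin [126. -34.]
side 0.79 scoop [ 70. -23.] tin [112. -25.]
side 0.61 scoop [23. 13.] tin [65. 11.]
side 0.54 scoop [67. 23.] tin [109.  21.]
side 0.43 scoop [ 492. -121.] tin [ 534. -122.]
wrist 0.87 scoop [ 69. -19.] tin [110. -20.]
wrist 0.8 scoop [64. 30.] tin [106.  29.]
wrist 0.67 scoop [24. 26.] tin [66. 24.]
```

Emit:
drive_tool(
  plan=[
    {"x": 0,"y": 0,"z": -4,"turn": 0},
    {"x": 0,"y": 0,"z": -8,"turn": 0},
    {"x": 0,"y": 0,"z": -12,"turn": 0},
    {"x": 0,"y": 0,"z": -16,"turn": 0},
    {"x": 0,"y": 0,"z": -18,"turn": 0},
    {"x": 0,"y": 0,"z": -18,"turn": 0},
    {"x": 0,"y": 0,"z": -16,"turn": 0},
    {"x": 0,"y": 0,"z": -12,"turn": 0},
    {"x": 0,"y": 0,"z": -6,"turn": 0},
    {"x": 0,"y": 0,"z": -2,"turn": 0},
    {"x": 0,"y": 0,"z": 0,"turn": 0},
  ],
)

```text
time_s: 21.7
eef_pos: [0.5027, -0.2199, 0.185]
orientation: [-3.141, -0.0, 1.654]
ft_force: [-0.9, -0.1, -3.3]
finger_gap: 0.0153
finger_force: 59.1
```

```bash
python3 n.py; python3 - <<'E'
from h import *
for n,a in (('scene',(367,172)),('side',(224,173))):
    m=mask(n,'bowl',a); p,f=fit({n:m},BOWL,[[.548,.269,0]]); print(n,p[:2],f)
E
```

```text
scene 0.87 scoop [63. 29.] tin [101.  28.]
scene 0.73 scoop [32. 15.] tin [70. 14.]
scene 0.71 scoop [ 77. -25.] tin [115. -26.]
side 0.77 scoop [63. 34.] tin [101.  33.]
side 0.75 scoop [20. 14.] tin [58. 14.]
side 0.49 scoop [ 72. -17.] tin [110. -18.]
wrist 0.96 scoop [26. 22.] tin [65. 21.]
wrist 0.95 scoop [ 73. -20.] tin [111. -20.]
wrist 0.59 scoop [65. 31.] tin [104.  30.]
scene [0.54811343 0.26791751] 0.021017308371600096
side [0.54926878 0.26860425] 0.03412162162162158
```

Emit:
drive_tool(
  plan=[
    {"x": 8,"y": 2,"z": 0,"turn": 0},
    {"x": 16,"y": 5,"z": 0,"turn": 0},
    {"x": 22,"y": 6,"z": 0,"turn": 0},
    {"x": 26,"y": 8,"z": 0,"turn": 0},
    {"x": 28,"y": 8,"z": 0,"turn": 0},
    {"x": 28,"y": 8,"z": 0,"turn": 0},
    {"x": 28,"y": 8,"z": 0,"turn": 0},
    {"x": 28,"y": 8,"z": 0,"turn": 0},
    {"x": 28,"y": 8,"z": 0,"turn": 0},
    {"x": 26,"y": 8,"z": 0,"turn": 0},
    {"x": 22,"y": 6,"z": 0,"turn": 0},
    {"x": 18,"y": 5,"z": 0,"turn": 0},
  ],
)

```text
time_s: 23.4
eef_pos: [0.5595, 0.0664, 0.1853]
orientation: [-3.141, -0.001, 1.656]
ft_force: [0.5, -1.3, -3.5]
finger_gap: 0.0153
finger_force: 59.1
```

Emit:
drive_tool(
  plan=[
    {"x": 11,"y": 3,"z": 0,"turn": 0},
    {"x": 6,"y": 2,"z": 0,"turn": 0},
    {"x": 2,"y": 1,"z": 0,"turn": 0},
    {"x": 0,"y": 0,"z": 0,"turn": 0},
  ],
)

```text
time_s: 23.8
eef_pos: [0.5642, 0.0824, 0.1853]
orientation: [-3.142, 0.0, 1.653]
ft_force: [-0.2, 0.6, -2.9]
finger_gap: 0.0147
finger_force: 59.1
```

```bash
python3 n.py
```

```text
scene 0.52 scoop [ 79. -27.] tin [ 413. -115.]
scene 0.34 scoop [-347.   34.] tin [-13. -53.]
side 0.7 scoop [-118. -121.] tin [ 216. -208.]
side 0.53 scoop [30.  8.] tin [364. -80.]
side 0.45 scoop [ 78. -22.] tin [ 412. -110.]
side 0.42 scoop [67. 29.] tin [401. -59.]
wrist 0.98 scoop [66. 31.] tin [400. -57.]
wrist 0.81 scoop [27. 20.] tin [361. -68.]
wrist 0.64 scoop [ 76. -17.] tin [ 410. -105.]
```

Emit:
drive_tool(
  plan=[
    {"x": 15,"y": 0,"z": 0,"turn": 0},
    {"x": 30,"y": 0,"z": 0,"turn": 0},
    {"x": 40,"y": 0,"z": 0,"turn": 0},
    {"x": -45,"y": 0,"z": 0,"turn": 0},
    {"x": -10,"y": 0,"z": 0,"turn": 0},
    {"x": 0,"y": 0,"z": 0,"turn": 0},
    {"x": 0,"y": 0,"z": 0,"turn": 0},
  ],
)

```text
time_s: 24.8
eef_pos: [0.5616, 0.1141, 0.1856]
orientation: [3.141, -0.001, 1.653]
ft_force: [-0.2, 0.4, -1.7]
finger_gap: 0.0149
finger_force: 59.3
```

```bash
python3 n.py; cat > bn.py <<'E'
from h import *
for n,a in (('scene',(367,172)),('side',(224,173))):
    env.get_image(n); print(n,'nuts in bowl (x,y from centre mm):',[(np.round(1000*(back(n,d['position'],.03)[0][:2]-[.5485,.2685])).tolist(),np.round(d['position']).tolist(),round(d['confidence'],2)) for d in env.find_in(n,'nut0')])
    m=mask(n,'bowl',a); p,f=fit({n:m},BOWL,[[.548,.269,0]]); print(n,p[:2],f)
E
python3 bn.py
```

```text
scene 0.5 scoop [ 63. -73.] tin [ 429. -161.]
scene 0.46 scoop [ 91. -28.] tin [ 456. -116.]
side 0.63 scoop [26. 96.] tin [392.   8.]
side 0.55 scoop [87. 65.] tin [453. -23.]
side 0.4 scoop [63. 84.] tin [429.  -4.]
wrist 0.69 scoop [97. 20.] tin [463. -68.]
wrist 0.59 scoop [95.  0.] tin [461. -88.]
scene nuts in bowl (x,y from centre mm): [([-9.0, 58.0], [377.0, 167.0], 0.71), ([-22.0, 31.0], [365.0, 169.0], 0.41)]
scene [0.54873963 0.2696871 ] 0.39119630812921546
side nuts in bowl (x,y from centre mm): [([-15.0, 29.0], [215.0, 180.0], 0.63), ([-0.0, -34.0], [233.0, 188.0], 0.63)]
side [0.54711194 0.26998829] 0.3603089321692411
```

The force reading suggests the scoop is empty. I'll back off and check the bowl.

Emit:
drive_tool(
  plan=[
    {"x": -20,"y": 0,"z": 0,"turn": 0},
    {"x": -40,"y": 0,"z": 0,"turn": 0},
    {"x": -45,"y": 0,"z": 0,"turn": 0},
    {"x": -45,"y": 0,"z": 0,"turn": 0},
    {"x": -40,"y": 0,"z": 0,"turn": 0},
    {"x": -20,"y": 0,"z": 0,"turn": 0},
    {"x": 0,"y": 0,"z": 0,"turn": 0},
  ],
)

```text
time_s: 26.2
eef_pos: [0.5786, -0.1017, 0.1855]
orientation: [3.141, 0.002, 1.646]
ft_force: [0.5, 0.5, -2.2]
finger_gap: 0.0149
finger_force: 59.3
```

```bash
python3 bn.py; python3 n.py | grep wrist; python3 - <<'E'
from h import *
m=mask('wrist','scoop',(280,120)); s=env.sense();e=s['eef_pos'];y=s['orientation'][2]
for z in (e[2]-.067,): 
    p,f=fit({'wrist':m},SCOOP,[[e[0]+.018*np.cos(y),e[1]+.018*np.sin(y),y]],(z,)); d=p[:2]-e[:2]; print(p,f,d@[np.cos(y),np.sin(y)],d@[-np.sin(y),np.cos(y)],p[2]-y)
E
```

```text
scene nuts in bowl (x,y from centre mm): [([-15.0, 14.0], [361.0, 175.0], 0.74), ([-31.0, -1.0], [352.0, 173.0], 0.68), ([8.0, -23.0], [356.0, 189.0], 0.46)]
scene [0.54798617 0.26899474] 0.1307583274273565
side nuts in bowl (x,y from centre mm): [([114.0, -226.0], [310.0, 200.0], 0.69), ([-29.0, -10.0], [220.0, 189.0], 0.45)]
side [0.54765376 0.2674491 ] 0.1473968897903989
wrist 0.73 scoop [37.  0.] tin [193. -87.]
[ 0.57709566 -0.07689046  1.6523073 ] 0.07134699640773268 0.01947309086699016 0.0002828412018772144 -0.0012316116649346842
```

```bash
python3 - <<'E'
from h import *
for n,(r0,r1,c0,c1) in (('scene',(135,212,318,414)),('side',(148,202,186,264)),('wrist',(0,170,170,390))):
    im=env.get_image(n).astype(int)[r0:r1,c0:c1]
    b=((im[...,0]<140)&(im[...,0]>im[...,2]+18)).astype(np.uint8)
    k,l,st,ce=cv2.connectedComponentsWithStats(b)
    print(n,[(int(s[4]),s[2:4].tolist(),np.round(c+[c0,r0]).tolist()) for s,c in zip(st[1:],ce[1:]) if s[4]>15])
    if n!='wrist':
        print('\n'.join(''.join('#' if v else '.' for v in row[::1]) for row in b[20:62:2]))
s=env.sense();print(s['eef_pos'],s['orientation'],s['time_s'])
E
```

```text
scene [(495, [30, 32], [353.0, 181.0])]
................................................................................................
................................................................................................
................................................................................................
................................................................................................
................................................................................................
................................................................................................
........................................######..................................................
......................................#########.................................................
..........................#######.....###########...............................................
........................############################............................................
.......................#############################......................................
[... 1823 characters left out ...]
###......############............#..........
..........................###############..############..........#............
............#................#######################............#.............
.............##...............############...................#................
................#..........................................#..................
..............................................................................
..............................................................................
.............................####...........####..............................
wrist []
[ 0.5790031  -0.09631174  0.18533855] [ 3.14148150e+00 -7.13454657e-05  1.65346771e+00] 27.15
```

Three nuts are in the bowl, which hasn't moved, and the scoop is empty. Returning to the tin.

Emit:
drive_tool(
  plan=[
    {"x": -15,"y": -5,"z": 0,"turn": 0},
    {"x": -30,"y": -10,"z": 0,"turn": 0},
    {"x": -35,"y": -11,"z": 0,"turn": 0},
    {"x": -35,"y": -11,"z": 0,"turn": 0},
    {"x": -35,"y": -11,"z": 0,"turn": 0},
    {"x": -35,"y": -11,"z": 0,"turn": 0},
    {"x": -35,"y": -11,"z": 0,"turn": 0},
    {"x": -30,"y": -10,"z": 0,"turn": 0},
    {"x": -12,"y": -4,"z": 0,"turn": 0},
    {"x": -5,"y": -2,"z": 0,"turn": 0},
    {"x": 0,"y": 0,"z": 0,"turn": 0},
    {"x": 0,"y": 0,"z": 0,"turn": 0},
  ],
)

```text
time_s: 28.35
eef_pos: [0.5163, -0.3676, 0.1852]
orientation: [3.141, -0.001, 1.656]
ft_force: [1.0, 0.7, -2.1]
finger_gap: 0.0149
finger_force: 59.3
```

```bash
python3 - <<'E'
from h import *
s=env.sense();print(s['eef_pos'],s['orientation'],s['time_s'])
c=cam('wrist'); g=env.get_image('wrist').astype(int); d=g[...,0]-g[...,2]
for r in (3,10,17):
    row=d[r]; red=row>40; print(r,'dark span',[int(k) for k in np.flatnonzero(np.diff(red.astype(int)))if 150<k<420])
for s_ in (1,-1):
    q=proj('wrist',T([.5038,-.24,1.655],np.array([[x,s_*.063,.045] for x in np.linspace(-.1,.1,400)])),c); print([round(float(np.interp(r,q[::-1,1],q[::-1,0])),1) for r in (3,10,17)])
m=mask('wrist','scoop',(280,120)); s=env.sense();e=s['eef_pos'];y=s['orientation'][2]
p,f=fit({'wrist':m},SCOOP,[[e[0]+.018*np.cos(y),e[1]+.018*np.sin(y),y]],(e[2]-.067,)); t=p[:2]-[.5038,-.24]; u=np.array([np.cos(1.655),np.sin(1.655)]); print(f,'scoop in tin',t@u,t@[-u[1],u[0]],p[2]-1.655)
E
```

```text
[ 0.5163083  -0.36759029  0.18515922] [ 3.14108122e+00 -1.40825658e-03  1.65592286e+00] 28.35
3 dark span [191, 367, 410]
10 dark span [192, 367, 409]
17 dark span [192, 366, 408]
[191.7, 192.1, 192.6]
[367.8, 367.4, 367.0]Traceback (most recent call last):
  File "<stdin>", line 8, in <module>
  File "h.py", line 37, in mask
    d=min(ds,key=lambda d:np.hypot(*(np.array(d['position'])-near))); return d['region']
ValueError: min() iterable argument is empty
```

Emit:
drive_tool(
  plan=[
    {"x": 0,"y": -1,"z": 20,"turn": 0},
    {"x": 0,"y": 0,"z": 30,"turn": 0},
    {"x": 0,"y": 0,"z": 18,"turn": 0},
    {"x": 0,"y": 0,"z": 10,"turn": 0},
    {"x": 0,"y": 0,"z": 10,"turn": 0},
    {"x": 0,"y": 0,"z": 10,"turn": 0},
    {"x": 0,"y": 0,"z": 8,"turn": 0},
    {"x": 0,"y": 0,"z": 2,"turn": 0},
    {"x": 0,"y": 0,"z": 1,"turn": 0},
    {"x": 0,"y": 0,"z": 0,"turn": 0},
  ],
)

```text
time_s: 29.5
eef_pos: [0.5146, -0.3698, 0.0767]
orientation: [3.141, 0.0, 1.654]
ft_force: [0.9, -0.8, -2.3]
finger_gap: 0.0152
finger_force: 59.2
```

Emit:
drive_tool(
  plan=[
    {"x": 0,"y": 0,"z": 1,"turn": 0},
    {"x": 0,"y": 0,"z": 1,"turn": 0},
    {"x": 0,"y": 0,"z": 0.5,"turn": 0},
    {"x": 0,"y": 0,"z": 0,"turn": 0},
  ],
)

```text
time_s: 29.9
eef_pos: [0.5146, -0.3697, 0.0742]
orientation: [3.141, 0.0, 1.653]
ft_force: [0.8, -0.8, -0.6]
finger_gap: 0.0151
finger_force: 59.5
```

Emit:
drive_tool(
  plan=[
    {"x": 0,"y": 0,"z": 0.4,"turn": 0},
    {"x": 0,"y": 0,"z": 0,"turn": 0},
  ],
)

```text
time_s: 30.1
eef_pos: [0.5146, -0.3698, 0.0741]
orientation: [3.141, 0.0, 1.654]
ft_force: [-0.6, 0.0, 2.1]
finger_gap: 0.0152
finger_force: 60.0
```

Emit:
drive_tool(
  plan=[
    {"x": 0,"y": 0,"z": 0,"turn": 0},
    {"x": 0,"y": 0,"z": 0,"turn": 0},
    {"x": 0,"y": 0,"z": 0,"turn": 0},
    {"x": 0,"y": 0,"z": 0,"turn": 0},
    {"x": 0,"y": 0,"z": 0,"turn": 0},
    {"x": 0,"y": 0,"z": 0,"turn": 0},
  ],
  fingers=0.7,
)

```text
time_s: 30.7
eef_pos: [0.5144, -0.3695, 0.0733]
orientation: [3.142, -0.0, 1.654]
ft_force: [-0.3, -0.7, 0.2]
finger_gap: 0.0595
finger_force: 0.0
```

Emit:
drive_tool(
  plan=[
    {"x": 0,"y": 0,"z": -10,"turn": 0},
    {"x": 0,"y": 0,"z": -25,"turn": 0},
    {"x": 0,"y": 0,"z": -40,"turn": 0},
    {"x": 0,"y": 0,"z": -40,"turn": 0},
    {"x": 0,"y": 0,"z": -40,"turn": 0},
    {"x": 0,"y": 0,"z": -20,"turn": 0},
    {"x": -20,"y": 0,"z": 0,"turn": 0},
    {"x": 0,"y": 0,"z": 0,"turn": 0},
  ],
)

```text
time_s: 31.5
eef_pos: [0.5154, -0.3922, 0.2503]
orientation: [3.14, 0.003, 1.651]
ft_force: [-0.8, -0.2, -0.1]
finger_gap: 0.0598
finger_force: 0.0
```

```bash
python3 - <<'E'
from h import *
u=np.array([np.cos(1.655),np.sin(1.655)])
for n,a in (('wrist',(280,150)),('scene',(130,310)),('side',(390,320))):
    try:
        m=mask(n,'scoop',a); p,f=fit({n:m},SCOOP,[[.5131,-.3515,1.655]],(.006,)); t=p[:2]-[.5038,-.24]; print(n,m.sum(),f,'in tin',t@u,t@[-u[1],u[0]],p[2]-1.655)
    except ValueError as x: print(n,'none')
E
python3 bn.py
```

```text
wrist 12264 0.03945407482939833 in tin -0.10638447412759262 0.00023680557356740677 0.003943941369791704
scene 3552 0.16039744499645137 in tin -0.10997472434145254 0.0015336106017396793 0.02092016481703962
side 2367 0.179387970453746 in tin -0.11025696069875913 -0.0071060069486069116 -0.10737134450191577
scene nuts in bowl (x,y from centre mm): [([10.0, -33.0], [353.0, 192.0], 0.78), ([-19.0, 13.0], [360.0, 174.0], 0.74), ([-28.0, -8.0], [350.0, 175.0], 0.49)]
scene [0.548 0.269] 0.15495207667731625
side nuts in bowl (x,y from centre mm): [([8.0, -27.0], [234.0, 185.0], 0.47), ([-22.0, -16.0], [223.0, 189.0], 0.42)]
side [0.54818778 0.26734819] 0.1314821010371362
```

The scoop lies flat and centred on the tin floor (the wrist fit is within 4%). All three nuts are in the bowl, which hasn't moved, and the gripper is clear.

```bash
python3 -c "
from station import env
print(env.close_job())"
```

```text
the job is handed in; nothing more can be done
None
```

I tipped all three chestnuts into the large white bowl in one load without shifting it, laid the scoop flat and right way up in the empty tin, let go, and handed the job in at about 32 s; no verdict came back.

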